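# Clear the fallen bottle and dock the tube rack

### The job

A square reagent bottle has fallen over in front of the rack dock. Stand it upright, cap up, in the empty place on the rubber pad in the spill tray with the other bottles, and then slide the tube rack along the bench, without lifting or tipping it, straight into the dock until it is fully home against the stop. Do not shift or knock over the other bottles, the tip box or the beaker.

Things in the scene. Friction and masses are not known exactly. Their poses are not given: they have to be found in the camera images.
- bottle: Fallen white bottle, square 52 x 52 mm for 104 mm from its base, then a neck and a blue cap 33 mm across; 138 mm long, about 0.25 kg, mass centre about 60 mm from the base. Origin: centre of its base face. Its x axis runs base to cap: level at first (lying on a flat side, axis 26 mm up, cap to the robot's right), straight up when it stands. Standing in the tray, its origin is 4 mm up.
- tray: Low grey spill tray, fixed, 92 mm (x) by 310 mm (y), with three places in a row along its y axis at y = -100, 0 and +100 mm, x = 0. Floor 4 mm thick, rim 14 mm high, walls 4 mm. Origin: centre of its underside, on the bench. The two other bottles stand in two of the places, the third is empty.
- pad: Thin black rubber square, 64 x 64 x 1 mm, marking the empty place in the spill tray (it may be any of the three); flat on the tray floor and soft: things stand on the tray floor itself, 4 mm above the bench. Origin: its centre. Its y axis runs along the row of bottles.
- flask_a: Standing round clear glass bottle in the tray, 56 mm across, 130 mm tall, blue cap. Origin: centre of its underside. Leave in place.
- flask_b: Standing round amber jar in the tray, 52 mm across, 110 mm tall, blue cap. Origin: centre of its underside. Leave in place.
- rack: Green tube rack, loose: block 76 mm (its x, the way it travels) by 120 mm (its y) by 55 mm high, with eight capped tubes up to 73 mm above the bench; about 0.4 kg. Origin: centre of its underside. Its +x face goes into the dock; push on the flat -x face, which looks towards the robot. Nothing guides it before the dock's rails.
- dock: Fixed dock: white box 80 mm deep, 200 wide, 60 high, its face towards the robot being the stop, and two aluminium rails 30 mm high, 136 mm apart inside, reaching 47 mm out from the stop, then flaring to 72 mm. Origin: on the bench, middle of the stop face. x axis: into the stop, away from the robot, the way the rack slides. Rack home: its origin at x = -38 mm, y = 0 here, x axes parallel.
- tipbox: Closed blue pipette tip box, loose, 120 (x) x 75 (y) x 45 mm high, beside the rack's way, on the robot's right. Origin: centre of its underside. Leave in place.
- beaker: Small glass beaker, loose, 60 mm across, 75 mm tall, left of the dock. Origin: centre of its underside. Leave in place.
Mind the look-alikes: they are no part of the job. Leave any red or yellow look-alike of the dock alone.

How it is judged:
By the outcome, as a careful person would: the job done as asked, in the order asked, and still so for the second after the job is handed in, with the robot touching nothing.
It also fails if it takes over 67 s, if anything falls off the work surface, if the arm or the gripper's body presses on something with over 40 N, if the wrist force passes 120 N, or if a joint passes its speed limit or range.

### The arm

A 7-joint arm with a two-finger parallel gripper is mounted at the origin on the work surface. World frame = base frame: x ahead of the robot, y to its left, z up, the work surface at z = 0. Lengths are in mm, angles in rad, forces in N, time in s.
With the tool pointing down it reaches from about 350 to 900 mm from the base axis. Payload 8.1 kg.
Tool frame: the origin (TCP) lies between the finger pads; the fingertips stand tip_extent ahead of it and the grasp point (between the pads) lies 6 mm ahead of it (tip_extent is the distance from the TCP to the fingertips, in mm); z points along the fingers, y is the line along which they close (so a half turn about z gives the same grasp; the last joint's range is limited). The gripper opens to 85 mm and grips with 20 to 120 N. Pads are 22 mm wide; open, the fingers measure 114 mm over their backs; the gripper's body (76 mm by 85 mm) begins 54 mm behind the grasp point. The pads swing forward as they close: fully open they stand 13 mm farther back than shut.
Start: joints at [1.201, 0.434, 0.025, 1.573, -0.012, 1.134, -0.075], TCP at [164.754, -602.906, 256.323] pointing down, gripper open.
Joint ranges: [-2.62, 2.62], [-0.44, 2.09], [-1.27, 1.32], [0.08, 2.57], [-1.32, 4.46], [0.12, 2], [-2.74, 2.74]. Speed limits (rad/s): [2.22, 2.22, 3.01, 3.01, 3.14, 3.14, 3.14].

### API

Orientations are given as a 3x3 rotation matrix whose columns are the frame's x, y, z axes.
In Python, from plant import sense, snapshot, finish_job, recognise, regions_of, tip_extent gives the robot as it stands.
- The arm moves only by the tool step_arm, never from a script. Its argument "plan" is one flat list of numbers, 4 for each row, row after row: the shift along the tool's x, y, z normalised to -1 to 1, where 1 is 0.1 m, then the turn about the tool's z normalised to -1 to 1, where 1 is 360 degrees. A call has 1 to 8 rows; each row is the pose to reach, as a shift and turn from the pose commanded when the call began, along the tool's axes at that moment, turning the shorter way round; what a row does not reach only later rows make up. A row lasts 1/10 s, in which the tool goes at most 50 mm and 8.59 degrees, less where a joint would pass 70% of its speed; a pose out of reach is approached as far as the arm can. A call with a number of a shift or a turn outside -1 to 1 is refused whole. A call with a gripper value outside its range is refused whole. "claw" is the opening, from 0 (shut) to 1 (fully open), set as the call begins (left out, the last holds). The fingers move at their own pace and stop on an object; "force" is the grip in N (left out, the last holds). Time passes only in rows, so rows that repeat a pose let the fingers close. It gives the time, the measured TCP pose, the force, the opening and the grip force at its end, in the units of the state.
- sense(): the state, without advancing time (a new reading comes with each control period).
- snapshot(name): name is "side" or "top" or "wrist"; returns a dict with "pixels" (480x640x3 uint8, red, green, blue), "depth" (480x640 float32, mm along the optical axis (not along the pixel's ray), 0 where there is no reading), "fx", "fy", "cx", "cy" (pixels), "k1" (the pictures are not rectified: a ray, as slopes to the right and down, at radius r is drawn at 1 + k1 r^2 times it, then the intrinsics apply), "cam_to_world" (4x4, takes a point from camera to world coordinates). Camera axes: x right, y up, looking along -z (the intrinsics and any distortion apply to the point x, -y, -z); pixel columns grow to the right and rows downward; lengths in mm; the calibration is good to about 2 mm. A picture is of the moment at which its call begins.
- finish_job(): hands the job in; it is judged then, once.
Trained networks look in a picture, given as the dict that the camera call returned (one of the last four; its "shot" number tells which), for a name from the list of things; names that differ only in an ending like _2 or _b are one class to them, and where a whole thing is asked for, a point or a joint stands for the part that bears it (a point fixed in the world has none). Each returns a list of dicts, best first, with "confidence" (0 to 1); they miss things now and then, are a little off and sometimes report something else, mostly with a low value. They report only what shows in the picture. A call takes as long as a camera call. They do not tell look-alikes from the thing itself.
- recognise(query, picture): "centre" ([x, y, z] in mm, in world coordinates, good to about 4 mm: the middle of the surface that is visible of it).
- regions_of(query, picture): "region" (480x640 bool, what is visible of it).
The state is a dict: "time": time; "q": joint angles; "qvel": joint speeds; "effort": joint torques, N m; "position": TCP position; "eef_rot": TCP orientation; "contact_force": force on the tool from outside, world axes, zero at the start; "wrist_torque": the same for the moment, N m; "gripper_width": finger opening in mm; "finger_force": force on a finger pad.
Only numpy, scipy, OpenCV 4.12 (cv2) and the standard library are available. Lean on these libraries where they do the work, as an engineer would, in place of code of your own. Each camera call takes 0.05 s, during which the arm holds its last target. There are 200 camera calls.

## Working session

There is one attempt and no reset: what is moved stays moved. The work goes in short steps, Python scripts to look and compute and a tool call to move; the robot and the scene stay as the last step left them, time stands still between calls to the robot, and variables do not carry over. Pictures are saved under pics/ and viewed, at most 10 in all, crops included, and the job is handed in when it is done.

Besides the shell and the picture viewer there is one more tool, called after "Request:" as name(argument=value, ...) on one line, values as JSON. step_arm: Moves the arm, as the interface text tells. Its arguments: {"type":"object","properties":{"plan":{"type":"array","items":{"type":"number","minimum":-1,"maximum":1}},"claw":{"type":"number"},"force":{"type":"number"}},"required":["plan"]}

```bash
mkdir -p pics; ls
cat > h.py <<'E'
import numpy as np, cv2
from plant import sense, snapshot, finish_job, recognise, regions_of, tip_extent
def world(s,mask=None):
    """world points HxWx3 from depth"""
    h,w=s["depth"].shape
    K=np.array([[s["fx"],0,s["cx"]],[0,s["fy"],s["cy"]],[0,0,1.]])
    u,v=np.meshgrid(np.arange(w,dtype=float),np.arange(h,dtype=float))
    p=cv2.undistortPoints(np.stack([u.ravel(),v.ravel()],1)[:,None],K,np.array([s["k1"],0,0,0.])).reshape(h,w,2)
    d=s["depth"]
    c=np.stack([p[...,0]*d,-p[...,1]*d,-d,np.ones_like(d)],-1)
    P=(c@np.asarray(s["cam_to_world"]).T)[...,:3]; P[d==0]=np.nan
    return P
def save(n,im): cv2.imwrite(f"pics/{n}.png",cv2.cvtColor(im,cv2.COLOR_RGB2BGR))
E
python3 - <<'E'
from h import *
s=sense();print(s["position"],s["eef_rot"],tip_extent,s["gripper_width"])
for n in("top","side"):
    p=snapshot(n);save(n+"1",p["pixels"]);print(n,np.round(np.asarray(p["cam_to_world"]),2).tolist())
    for q in "bottle tray pad flask_a flask_b rack dock tipbox beaker".split():
        print(q,[(np.round(r["centre"]).tolist(),round(r["confidence"],2)) for r in recognise(q,p)[:3]])
E
```

```text
pics
[ 164.60699509 -602.41999544  255.52257966] [[ 9.64637409e-01  2.63579881e-01 -5.60924182e-04]
 [ 2.63580443e-01 -9.64636193e-01  1.53806575e-03]
 [-1.35684579e-04 -1.63152441e-03 -9.99998660e-01]] 25.0 85.2665718738737
top [[-0.01, 0.99, -0.14, 390.23], [-1.0, -0.02, -0.01, 23.43], [-0.01, 0.14, 0.99, 1146.93], [0.0, 0.0, 0.0, 1.0]]
bottle [([605.0, -99.0, 54.0], 0.97)]
tray [([506.0, 264.0, 2.0], 0.84), ([594.0, -293.0, 38.0], 0.44)]
pad [([515.0, 188.0, 10.0], 0.6)]
flask_a [([512.0, 277.0, 117.0], 0.66), ([513.0, 373.0, 95.0], 0.59)]
flask_b [([512.0, 277.0, 117.0], 0.66), ([513.0, 373.0, 95.0], 0.59)]
rack [([474.0, -81.0, 55.0], 0.85)]
dock [([768.0, -142.0, 61.0], 0.96), ([310.0, -220.0, 62.0], 0.91), ([317.0, 202.0, 61.0], 0.78)]
tipbox [([596.0, -291.0, 46.0], 0.57)]
beaker [([785.0, 5.0, 42.0], 0.67)]
side [[0.95, 0.22, -0.22, 308.88], [-0.31, 0.69, -0.65, -600.76], [0.01, 0.69, 0.73, 765.74], [0.0, 0.0, 0.0, 1.0]]
bottle [([605.0, -118.0, 52.0], 0.66), ([502.0, 240.0, 6.0], 0.52)]
tray [([502.0, 240.0, 7.0], 0.6)]
pad [([515.0, 188.0, 3.0], 0.75), ([469.0, -106.0, 53.0], 0.65)]
flask_a [([513.0, 263.0, 77.0], 0.77), ([505.0, 368.0, 83.0], 0.55)]
flask_b [([513.0, 263.0, 77.0], 0.77), ([505.0, 368.0, 83.0], 0.55)]
rack [([467.0, -109.0, 51.0], 0.61)]
dock [([760.0, -161.0, 63.0], 0.65), ([307.0, 169.0, 58.0], 0.62)]
tipbox [([590.0, -302.0, 46.0], 0.65)]
beaker [([767.0, -1.0, 50.0], 0.69)]
```

View pics/top1.png

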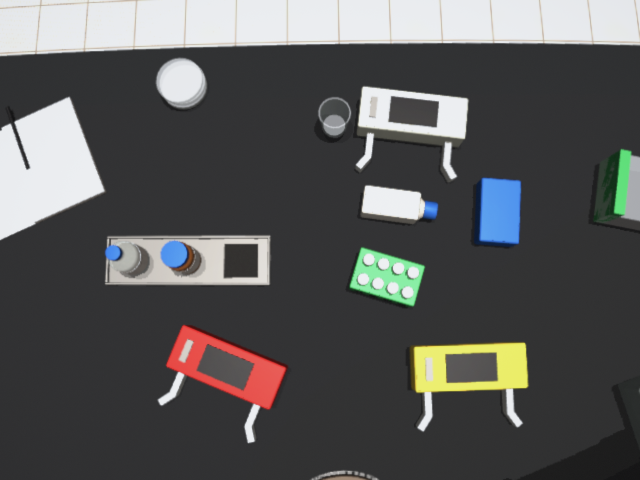

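View pics/side1.png

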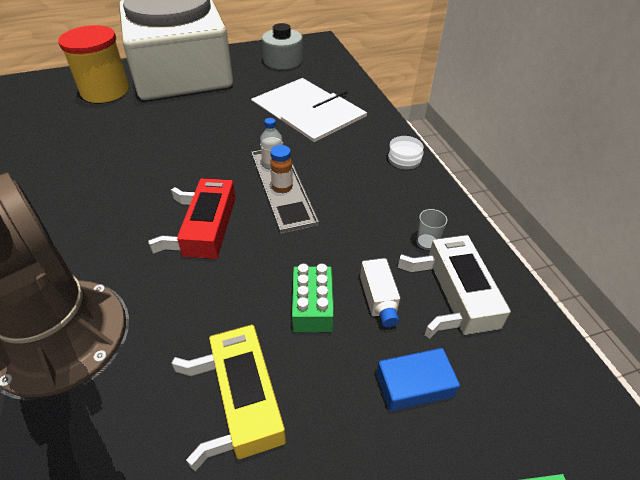

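The top view shows the white bottle lying at (395,205) with its blue cap at (430,210) to the right. The green rack is at (388,277), the tip box at (500,212), the beaker at (335,118), and the tray at (188,261) with the pad at (241,261).

There are three dock candidates: white (413,115), red (226,367) and yellow (470,367). The white one fits: the description says a white box with aluminium rails, and the bottle lies in front of it. I'll confirm this in a crop while I measure.

```bash
cat >> h.py <<'E'
def rect(P):
    (c,sz,a)=cv2.minAreaRect(P[:,:2].astype(np.float32)); return np.round(c,1),np.round(sz,1),round(a,1)
def band(P,m,z0,z1):
    Q=P[m]; Q=Q[np.isfinite(Q[:,2])]; return Q[(Q[:,2]>z0)&(Q[:,2]<z1)]
E
python3 - <<'E'
from h import *
for n in("top","side"):
    p=snapshot(n);P=world(p);px=p["pixels"].astype(int)
    if n=="top": save("crop",cv2.resize(p["pixels"][60:320,220:540],(800,650))[:600])
    R,G,B=px[...,0],px[...,1],px[...,2]
    X,Y,Z=P[...,0],P[...,1],P[...,2]
    def box(x0,x1,y0,y1): return (X>x0)&(X<x1)&(Y>y0)&(Y<y1)
    bt=box(540,650,-175,-30)
    for nm,m,z0,z1 in [("bottle all",bt,15,70),("bottle top",bt,48,57),("cap",bt&(B>R+40),20,70),("rack top",(G>R+40)&(G>B+40)&box(380,570,-180,20),45,62),
       ("dock top",box(690,850,-280,-10),54,68),("rails",box(620,740,-240,-40),22,36),("tip",(B>R+40)&box(500,680,-360,-230),35,55),
       ("pad",(R<70)&box(470,560,150,225),-5,12),("tray rim",box(440,570,90,440),9,18),("trayall",box(440,570,90,440),2.5,18),("beaker",box(730,830,-40,40),10,90)]:
        Q=band(P,m,z0,z1)
        if len(Q)>10: print(n,nm,len(Q),*rect(Q),"z",np.round(np.percentile(Q[:,2],[5,50,95]),1),"mean",np.round(Q.mean(0),1))
    for q in("flask_a","flask_b"):
        for r in regions_of(q,p)[:2]:
            Q=band(P,r["region"],60,140); 
            if len(Q)>10: print(q,*rect(Q))
E
```

```text
top bottle all 2074 [ 609.5 -109.9] [136.6  53.6] 80.9 z [30.7 51.  55.1] mean [ 607.9 -102.5   48.2]
top bottle top 1519 [611.7 -95.7] [107.4  52.7] 82.0 z [48.8 51.9 55.2] mean [611.7 -94.5  52. ]
top cap 188 [ 601.5 -165.8] [21.  32.7] 83.4 z [30.6 39.5 44.2] mean [ 599.1 -165.2   38.6]
top rack top 1876 [477.1 -82.4] [120.4  76.3] 72.5 z [51.3 54.7 58.3] mean [475.9 -81.1  54.7]
top dock top 4425 [ 782.1 -125.2] [231.7  82.8] 82.9 z [56.5 60.8 65.1] mean [ 779.  -138.9   60.9]
top rails 575 [ 680.7 -135.8] [191.1 118.9] 89.1 z [23.8 29.9 33.9] mean [ 706.3 -148.9   29.7]
top tip 2653 [ 596.1 -295.6] [ 76.8 121.6] 84.4 z [40.5 44.8 48.4] mean [ 595.  -293.9   44.7]
top pad 1002 [515.2 186.1] [60.1 59.3] 89.5 z [1.1 5.1 8.6] mean [515.3 186.    5.1]
top tray rim 1126 [515.9 285.5] [309.1  92.4] 89.1 z [ 9.4 13.1 16.9] mean [514.8 283.2  13.1]
top trayall 5549 [505.1 265.5] [129.9 349.1] 0.0 z [ 2.8  5.2 14.9] mean [510.8 257.4   6.5]
top beaker 812 [775.5  -1.8] [75.9 58.3] 90.0 z [14.3 52.3 76.5] mean [779.1   4.1  49.5]
flask_a [515.  283.4] [50.3 48.8] 20.3
flask_a [516.7 381.1]
[... 607 characters left out ...]
.7 -137.5] [194.9 118.5] 89.8 z [23.2 28.9 33.9] mean [ 708.3 -158.    28.7]
side tip 2992 [ 594.7 -294.9] [ 75.4 120.4] 84.2 z [40.7 44.2 46.4] mean [ 592.7 -297.6   44. ]
side pad 487 [520.2 185.5] [69.3 72.8] 89.9 z [3.2 5.6 7.8] mean [515.2 186.1   5.5]
side tray rim 468 [515.  284.7] [309.6  92.7] 89.4 z [ 9.7 13.7 16.5] mean [509.7 240.8  13.5]
side trayall 2304 [505.1 265. ] [129.3 350. ] 0.2 z [ 2.8  5.4 14.9] mean [508.2 236.8   6.7]
side beaker 873 [ 7.753e+02 -5.000e-01] [60.8 78.9] 0.0 z [19.6 54.6 74.9] mean [772.7   5.   52.5]
flask_a [515.5 347.1] [ 50.7 106.3] 2.2
flask_a [514.6 283.4] [50. 48.] 39.4
flask_b [515.5 347.1] [ 50.7 106.3] 2.2
flask_b [514.6 283.4] [50. 48.] 39.4
```

View pics/crop.png

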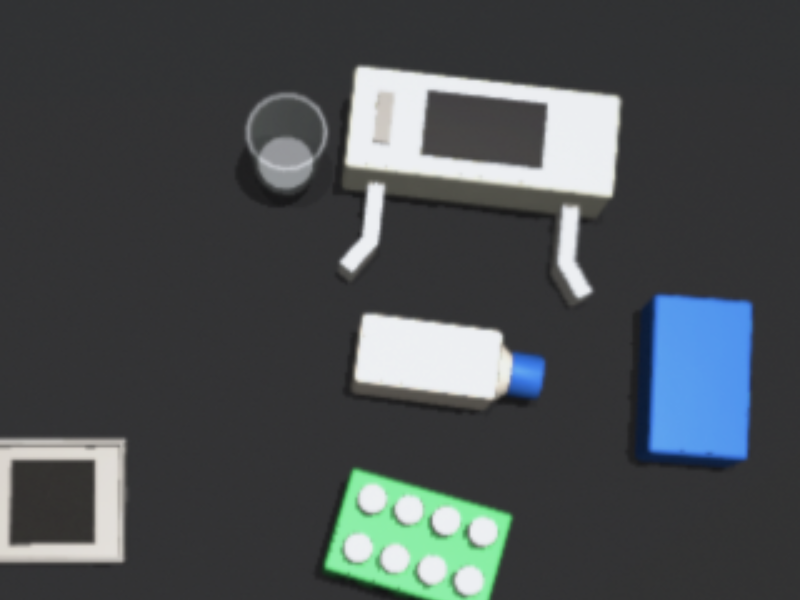

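The crop confirms the white dock at about (480,140). It has two light rails and the bottle lies in front of it. Red and yellow are look-alikes. Moving above the bottle.

Request:
step_arm(plan=[1,-0.62,0,-0.1825,1,-0.62,0,-0.1825,1,-0.62,0,-0.1825,1,-0.62,0,-0.1825,1,-0.62,0,-0.1825,1,-0.62,0,-0.1825,1,-0.62,0,-0.1825,1,-0.62,0,-0.1825], claw=1, force=25)

```text
time: 2.1
position: [244.8, -516.8, 256.4]
eef_rot: [[0.151, 0.989, 0.0], [0.989, -0.151, -0.0], [-0.0, 0.0, -1.0]]
contact_force: [-0.3, -0.5, 0.6]
gripper_width: 85.4
finger_force: 0.0
```

Request:
step_arm(plan=[0.875,0.593,0,0,0.875,0.593,0,0,0.875,0.593,0,0])

```text
time: 2.4
position: [322.3, -434.4, 256.8]
eef_rot: [[0.148, 0.989, 0.003], [0.989, -0.148, 0.002], [0.002, 0.003, -1.0]]
contact_force: [0.1, -0.1, -0.3]
gripper_width: 85.5
finger_force: 0.0
```

Request:
step_arm(plan=[0.875,0.593,0,0,0.875,0.593,0,0,0.875,0.593,0,0])

```text
time: 2.7
position: [394.3, -356.9, 256.9]
eef_rot: [[0.148, 0.989, 0.003], [0.989, -0.148, 0.002], [0.002, 0.003, -1.0]]
contact_force: [0.1, 0.4, -0.0]
gripper_width: 85.1
finger_force: 0.0
```

Request:
step_arm(plan=[0.875,0.593,0,0,0.875,0.593,0,0,0.875,0.593,0,0])

```text
time: 3.0
position: [466.2, -279.3, 256.8]
eef_rot: [[0.148, 0.989, 0.003], [0.989, -0.148, 0.003], [0.003, 0.003, -1.0]]
contact_force: [0.2, -0.5, -0.1]
gripper_width: 85.2
finger_force: 0.0
```

Request:
step_arm(plan=[0.875,0.593,0,0,0.875,0.593,0,0,0.875,0.593,0,0])

```text
time: 3.3
position: [537.9, -201.8, 256.7]
eef_rot: [[0.148, 0.989, 0.003], [0.989, -0.148, 0.003], [0.004, 0.002, -1.0]]
contact_force: [-1.1, -0.0, 0.2]
gripper_width: 85.3
finger_force: 0.0
```

Request:
step_arm(plan=[0.875,0.593,0,0,0.875,0.593,0,0,0.875,0.593,0,0,0.875,0.593,0,0,0.875,0.593,0,0])

```text
time: 3.8
position: [605.6, -132.4, 256.0]
eef_rot: [[0.157, 0.988, -0.001], [0.988, -0.157, -0.001], [-0.001, -0.001, -1.0]]
contact_force: [0.2, 0.2, 0.0]
gripper_width: 85.4
finger_force: 0.0
```

Run:
```python
from h import *
p=snapshot("wrist");P=world(p);px=p["pixels"].astype(int);save("w1",p["pixels"])
X,Y,Z=P[...,0],P[...,1],P[...,2];R,G,B=px[...,0],px[...,1],px[...,2]
bt=(X>540)&(X<655)&(Y>-190)&(Y<-20)
for nm,m,z0,z1 in[("all",bt,20,70),("top",bt,46,58),("cap",bt&(B>R+40),15,60),("dock",(X>690)&(X<850)&(Y>-300),52,68),("rails",(X>600)&(X<740)&(Y>-260)&~bt,22,36)]:
    Q=band(P,m,z0,z1)
    if len(Q)>10: print(nm,len(Q),*rect(Q),np.round(np.percentile(Q[:,2],[5,50,95]),1),Q.mean(0).round(1))
s=sense();print(s["position"].round(1) if hasattr(s["position"],"round") else s["position"], s["q"])
```

```text
all 9501 [ 610.4 -110.6] [138.1  52.1] 81.4 [40.  51.9 53.3] [612.1 -99.7  50.5]
top 8396 [612.6 -95.7] [108.1  52.1] 81.4 [50.1 52.  53.3] [613.3 -91.3  51.9]
cap 880 [ 601.8 -166.8] [24.2 31.2] 81.7 [32.  40.4 42.9] [ 602.  -166.5   39.2]
dock 26578 [ 782.7 -121.7] [238.3  88.2] 85.0 [58.1 60.7 64.1] [ 779.8 -127.    61.1]
rails 3139 [ 695.8 -164.5] [244.2 112.9] 69.2 [23.9 30.1 32.8] [ 703.1 -142.7   29.6]
[ 605.4 -133.   256.1] [ 0.40862347  0.46404004 -0.41101668  1.55861866  0.19737692  1.16084814
 -0.20188381]
```

View pics/w1.png

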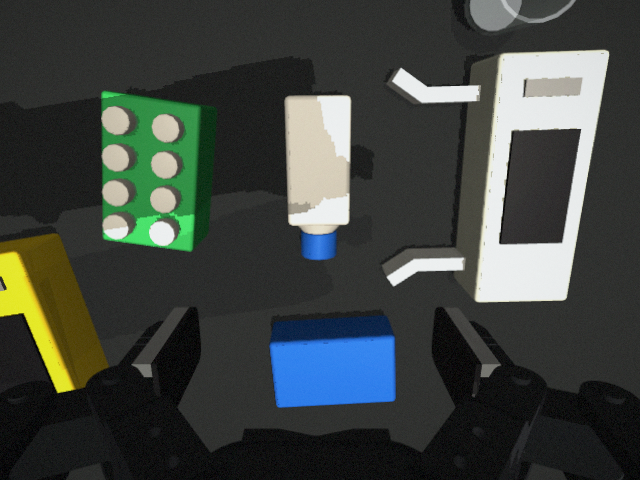

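The wrist view shows the bottle at (318,175), between the rack at (155,170) and the dock's rail tips at (400,75) and (390,275). There is free space on both sides for the fingers.

Request:
step_arm(plan=[-0.06,0.015,1,0,-0.06,0.015,1,0,-0.06,0.015,1,0])

```text
time: 4.15
position: [601.6, -139.7, 150.4]
eef_rot: [[0.16, 0.987, -0.011], [0.987, -0.16, 0.0], [-0.001, -0.011, -1.0]]
contact_force: [-0.1, -0.4, -0.0]
gripper_width: 85.3
finger_force: 0.0
```

Request:
step_arm(plan=[0,0,0.5,0,0,0,1,0,0,0,1,0,0,0,1,0])

```text
time: 4.55
position: [607.4, -138.0, 58.4]
eef_rot: [[0.158, 0.988, 0.0], [0.988, -0.158, -0.0], [-0.0, 0.0, -1.0]]
contact_force: [-0.5, 0.0, 0.0]
gripper_width: 85.7
finger_force: 0.0
```

Request:
step_arm(plan=[0,0,0.13,0,0,0,0.26,0,0,0,0.26,0,0,0,0.26,0])

```text
time: 4.95
position: [606.9, -137.3, 30.7]
eef_rot: [[0.157, 0.988, 0.0], [0.988, -0.157, -0.0], [-0.0, 0.0, -1.0]]
contact_force: [0.4, 0.6, -0.5]
gripper_width: 85.4
finger_force: 0.0
```

Request:
step_arm(plan=[0,0,0,0,0,0,0,0,0,0,0,0,0,0,0,0,0,0,0,0,0,0,0,0,0,0,0,0,0,0,0,0], claw=0.4, force=20)

```text
time: 5.75
position: [607.1, -137.3, 30.8]
eef_rot: [[0.157, 0.988, 0.001], [0.988, -0.157, -0.0], [-0.0, 0.001, -1.0]]
contact_force: [-0.9, -0.6, 6.3]
gripper_width: 51.8
finger_force: 22.0
```

Request:
step_arm(plan=[0.029,0,-0.0925,0,0.067,0,-0.1825,0,0.114,0,-0.268,0,0.169,0,-0.348,0,0.231,0,-0.423,0,0.301,0,-0.491,0,0.377,0,-0.553,0,0.458,0,-0.606,0])

```text
time: 6.55
position: [614.1, -91.3, 91.4]
eef_rot: [[0.157, 0.988, 0.0], [0.988, -0.157, 0.0], [0.0, 0.0, -1.0]]
contact_force: [0.9, 0.2, -1.8]
gripper_width: 51.9
finger_force: 21.7
```

Run:
```python
from h import *
s=sense();print(s["contact_force"],s["wrist_torque"],s["position"])
p=snapshot("side");save("s2",cv2.resize(p["pixels"][120:400,260:580],(640,560)))
```

```text
[ 0.85100683  0.23907029 -1.76725321] [-0.08158835 -0.0057487  -0.02797324] [614.14403669 -91.27039928  91.44987127]
```

View pics/s2.png

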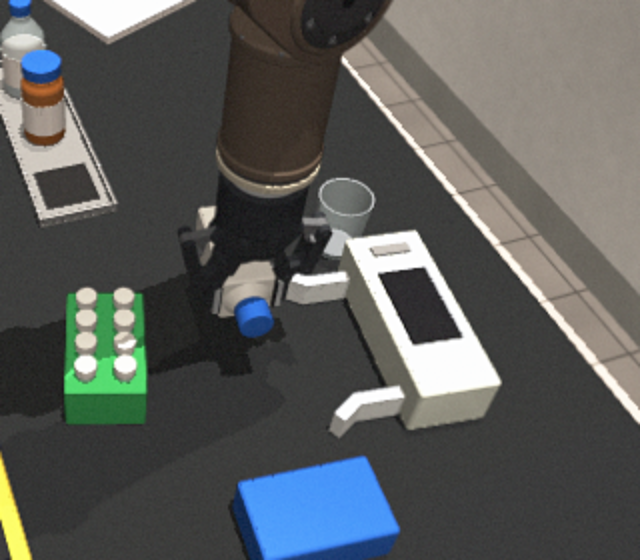

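Run:
```python
from h import *
for n in("side","top"):
    p=snapshot(n);P=world(p);px=p["pixels"].astype(int);R,G,B=px[...,0],px[...,1],px[...,2]
    m=(P[...,0]>560)&(P[...,0]<660)&(P[...,1]>-170)&(P[...,1]<20)&(P[...,2]>12)&(P[...,2]<160)
    w=m&(R>120); c=m&(B>R+50)
    print(n,"cap",P[c].mean(0).round(1),c.sum())
    for y in range(-160,20,12):
        k=w&(P[...,1]>=y)&(P[...,1]<y+12)
        if k.sum()>8: print(y,k.sum(),np.percentile(P[k][:,2],[5,50,95]).round(),np.percentile(P[k][:,0],[5,95]).round())
```

```text
side cap [ 606.3 -123.1   94.7] 305
-112 91 [ 85. 102. 108.] [596. 642.]
-100 261 [ 72. 108. 114.] [590. 635.]
-88 90 [111. 113. 115.] [602. 636.]
-16 25 [111. 113. 114.] [599. 612.]
-4 33 [111. 113. 116.] [601. 615.]
top cap [ 595.9 -112.8   93. ] 8
-76 40 [110. 112. 115.] [593. 609.]
-64 170 [110. 113. 116.] [595. 641.]
-52 206 [110. 113. 116.] [597. 643.]
-40 203 [109. 113. 116.] [599. 645.]
-28 203 [110. 113. 116.] [601. 647.]
-16 203 [110. 113. 116.] [602. 649.]
-4 141 [109. 113. 116.] [603. 647.]
```

The bottle is still level, about 60 mm up. Even at 20 N the pads hold it too firmly to pivot. I'll set it back down and hold it only by a small patch at the cap's end, so that it swings down by its own weight. First I'll check the fingertip extent at this opening.

Request:
step_arm(plan=[0,0,0.2,0,0,0,0.4,0,0,0,0.55,0,0,0,0.605,0,0,0,0.605,0,0,0,0.605,0])

```text
time: 7.3
position: [614.0, -92.2, 30.3]
eef_rot: [[0.157, 0.988, -0.0], [0.988, -0.157, -0.0], [-0.0, -0.0, -1.0]]
contact_force: [-0.0, -0.3, -2.0]
gripper_width: 52.0
finger_force: 21.6
```

Run:
```python
from h import *
import plant
s=sense();print(tip_extent,s["gripper_width"],s["position"],s["contact_force"]); print([a for a in dir(plant) if not a.startswith("_")])
```

```text
25.0 51.952833197080835 [614.03855164 -92.24448035  30.29955635] [-0.04570682 -0.25612761 -2.00134682]
['IKError', 'finish_job', 'recognise', 'regions_of', 'sense', 'snapshot', 'tip_extent']
```

Request:
step_arm(plan=[0,0,0,0,0,0,0,0,0,0,0,0,0,0,-0.4,0,0,0,-0.4,0,0,0,-0.4,0], claw=1)

```text
time: 7.9
position: [614.8, -92.1, 71.5]
eef_rot: [[0.157, 0.988, 0.002], [0.988, -0.157, -0.0], [0.0, 0.002, -1.0]]
contact_force: [-0.2, 0.1, -0.6]
gripper_width: 85.5
finger_force: 0.0
```

Run:
```python
from h import *
s=sense();print(tip_extent,s["gripper_width"],s["position"],s["contact_force"])
for n in("wrist","side"):
    p=snapshot(n);P=world(p);px=p["pixels"].astype(int);R,G,B=px[...,0],px[...,1],px[...,2]
    m=(P[...,0]>580)&(P[...,0]<650)&(P[...,1]>-150)&(P[...,1]<30)
    for nm,k,a,b in[("cap",m&(B>R+50),10,60),("body",m&(R>120)&(R-B<60),46,58)]:
        Q=band(P,k,a,b)
        if len(Q)>10: print(n,nm,len(Q),*rect(Q),Q.mean(0).round(1),Q[:,2].max(),"y",np.percentile(Q[:,1],[1,99]))
```

```text
25.0 85.54444737074475 [614.84824174 -92.11672637  71.48871538] [-0.17155991  0.11097115 -0.59203496]
wrist cap 3218 [ 609.1 -121.8] [24.4 32. ] 80.9 [ 609.2 -121.    39.4] 44.719974340897124 y [-133.88548042 -109.12684754]
wrist body 40445 [620.1 -50.8] [108.   51.7] 81.4 [621.  -43.4  52. ] 54.48098950060336 y [-98.488327     2.30422837]
side cap 275 [ 607.  -122.6] [24.8 32.6] 82.8 [ 605.2 -126.    33.4] 43.81452313359625 y [-135.3672248  -110.44265415]
side body 569 [616.7 -62.3] [91.6 51.3] 80.9 [614.9 -76.5  51.3] 56.21180262364578 y [-102.8215329   -41.95372289]
```

Request:
step_arm(plan=[-0.49,0.002,0,0,-0.49,0.002,0,0,-0.49,0.002,0.285,0,-0.49,0.002,0.285,0,-0.49,0.002,0.285,0])

```text
time: 8.5
position: [605.6, -140.1, 41.0]
eef_rot: [[0.156, 0.988, -0.003], [0.988, -0.156, 0.001], [0.0, -0.003, -1.0]]
contact_force: [-0.2, -0.1, -0.0]
gripper_width: 85.3
finger_force: 0.0
```

Request:
step_arm(plan=[0,0,0,0,0,0,0,0,0,0,0,0,0,0,0,0,0,0,0,0,0,0,0,0,0,0,0,0,0,0,0,0], claw=0.2, force=20)

```text
time: 9.3
position: [606.8, -140.7, 42.2]
eef_rot: [[0.157, 0.988, 0.001], [0.988, -0.157, -0.0], [-0.0, 0.001, -1.0]]
contact_force: [0.1, -1.4, 3.7]
gripper_width: 31.6
finger_force: 19.6
```

Request:
step_arm(plan=[0,0,-0.15,0,0,0,-0.3,0,0,0,-0.45,0,0,0,-0.6,0,0,0,-0.6,0,0,0,-0.6,0])

```text
time: 9.9
position: [606.8, -140.9, 102.6]
eef_rot: [[0.157, 0.988, 0.001], [0.988, -0.157, -0.001], [-0.0, 0.001, -1.0]]
contact_force: [-0.9, -0.5, -1.1]
gripper_width: 31.4
finger_force: 22.1
```

```bash
cat >> h.py <<'E'
def tilt(cx,cy,n="side"):
    p=snapshot(n);P=world(p);px=p["pixels"].astype(int);R,G,B=px[...,0],px[...,1],px[...,2]
    m=(abs(P[...,0]-cx)<55)&(P[...,1]>cy-60)&(P[...,1]<cy+180)&(P[...,2]>5)&(P[...,2]<220)
    w=m&(R>120)&(abs(R-B)<60)&(abs(R-G)<40); c=m&(B>R+50)
    if c.sum(): print(n,"cap",np.nanmean(P[c],0).round(1),c.sum())
    for y in range(int(cy)-60,int(cy)+180,15):
        k=w&(P[...,1]>=y)&(P[...,1]<y+15)
        if k.sum()>8: print(y,k.sum(),np.percentile(P[k][:,2],[5,50,95]).round(),np.percentile(P[k][:,0],[5,95]).round())
    return p
E
python3 - <<'E'
from h import *
s=sense();print(s["gripper_width"],s["position"],s["contact_force"])
tilt(607,-140)
tilt(607,-140,"top")
E
```

```text
31.407164858800435 [ 606.84164535 -140.90232514  102.58800621] [-0.85542156 -0.50076901 -1.1353652 ]
side cap [ 609.1 -133.    86.5] 186
-155 59 [ 88. 124. 184.] [584. 661.]
-110 64 [52. 74. 85.] [585. 636.]
-95 30 [87. 90. 92.] [590. 602.]
-80 21 [81. 84. 89.] [595. 607.]
-35 19 [58. 59. 63.] [602. 618.]
-20 43 [48. 52. 57.] [600. 628.]
top cap [ 605.1 -117.7   91.9] 165
-110 196 [75. 86. 92.] [591. 633.]
-95 240 [85. 89. 94.] [590. 636.]
-80 257 [77. 82. 88.] [592. 640.]
-65 243 [69. 75. 79.] [595. 642.]
-50 242 [62. 67. 72.] [597. 644.]
-35 231 [55. 59. 65.] [598. 646.]
-20 228 [47. 52. 57.] [601. 647.]
-5 27 [43. 48. 52.] [602. 624.]
```

The bottle is now tilted about 27°, with its base edge on the bench and its cap end rising. Continuing along the arc.

Request:
step_arm(plan=[0.063,0,-0.08,0,0.129,0,-0.155,0,0.2,0,-0.23,0,0.277,0,-0.29,0,0.356,0,-0.345,0,0.44,0,-0.39,0,0.525,0,-0.436,0,0.615,0,-0.472,0])

```text
time: 10.8
position: [616.3, -79.0, 149.4]
eef_rot: [[0.157, 0.988, -0.0], [0.988, -0.157, -0.0], [-0.0, 0.0, -1.0]]
contact_force: [-0.0, -0.1, -2.5]
gripper_width: 31.6
finger_force: 24.1
```

Run:
```python
from h import *
s=sense();print(s["gripper_width"],s["position"],s["contact_force"])
tilt(615,-80)
p=tilt(615,-80,"top")
```

```text
31.587978993213085 [616.25292104 -79.01486736 149.44273017] [-0.01707893 -0.14440375 -2.45374317]
side cap [617.  -74.1 131.6] 195
-80 173 [ 88.  94. 102.] [593. 639.]
-65 59 [ 94. 101. 141.] [593. 628.]
-50 56 [104. 112. 118.] [595. 645.]
top cap [613.5 -53.9 133.1] 98
-65 49 [ 94. 104. 116.] [595. 635.]
-50 228 [109. 117. 123.] [598. 644.]
-35 257 [103. 115. 120.] [600. 645.]
-20 240 [ 82.  93. 105.] [602. 648.]
-5 237 [59. 71. 84.] [605. 649.]
10 200 [39. 49. 60.] [607. 651.]
```

It now hangs freely at about 55°. I'll carry it to the tray's near end and use the fixed rim, pressed lightly on the low edge of the base, to finish uprighting it. I'll also align its yaw with the tray.

Request:
step_arm(plan=[0.13,-0.15,-0.06,0,0.26,-0.3,-0.06,0,0.39,-0.45,-0.06,0,0.515,-0.593,-0.06,0,0.515,-0.593,-0.06,0])

```text
time: 11.4
position: [564.0, -17.3, 155.0]
eef_rot: [[0.154, 0.988, -0.001], [0.988, -0.154, 0.001], [0.001, -0.002, -1.0]]
contact_force: [-0.1, 0.2, -1.9]
gripper_width: 31.7
finger_force: 24.1
```

Request:
step_arm(plan=[0.13,-0.15,0,-0.006,0.26,-0.3,0,-0.012,0.39,-0.45,0,-0.018,0.515,-0.593,0,-0.023,0.515,-0.593,0,-0.023,0.515,-0.593,0,-0.023])

```text
time: 12.0
position: [515.3, 41.0, 155.8]
eef_rot: [[0.012, 1.0, 0.0], [1.0, -0.012, 0.0], [0.0, 0.0, -1.0]]
contact_force: [-1.8, 0.8, 10.8]
gripper_width: 31.8
finger_force: 31.2
```

Run:
```python
from h import *
s=sense();x,y,z=s["position"];print(s["gripper_width"],s["position"],s["contact_force"])
p=tilt(x,y,"top")
p=tilt(x,y);save("s3",cv2.resize(p["pixels"][80:360,200:520],(640,560)))
```

```text
31.767673689622036 [515.27400507  41.01881186 155.77310331] [-1.76176655  0.80292318 10.7713026 ]
131 134 [ 5.  8. 16.] [475. 558.]
146 95 [ 5.  8. 16.] [471. 559.]
161 65 [ 5. 10. 16.] [470. 560.]
176 67 [ 5.  9. 16.] [470. 560.]
191 59 [ 6. 12. 17.] [470. 560.]
206 93 [ 5.  7. 16.] [471. 560.]
side cap [515.   41.7 136. ] 227
11 161 [ 62.  91. 105.] [499. 533.]
26 752 [ 14.  67. 116.] [500. 551.]
41 66 [100. 110. 166.] [490. 542.]
56 22 [101. 104. 108.] [493. 498.]
131 27 [ 8. 14. 17.] [469. 507.]
146 19 [ 5.  6. 14.] [469. 511.]
161 16 [ 5.  7. 15.] [469. 481.]
176 14 [ 5. 10. 15.] [469. 479.]
191 15 [ 6. 14. 16.] [469. 558.]
206 21 [ 5. 14. 15.] [470. 559.]
```

View pics/s3.png

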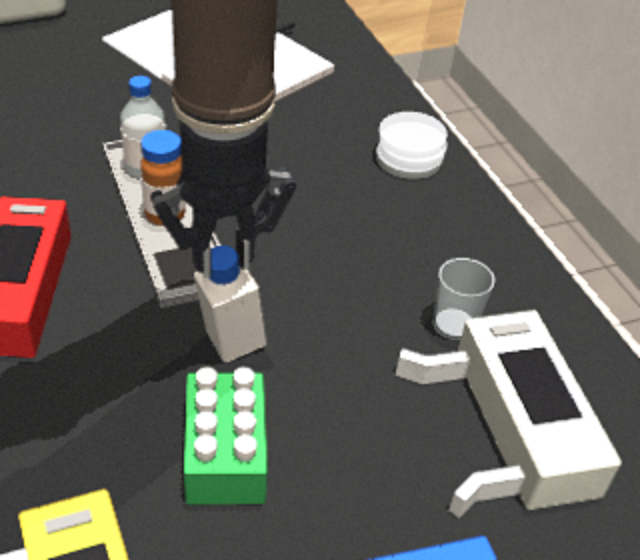

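It swung almost upright by itself during the move, at (235,310) in the crop, and now presses the bench with about 10 N. I'll raise it slightly and measure the lean.

Request:
step_arm(plan=[0,0,-0.06,0,0,0,-0.12,0,0,0,-0.12,0,0,0,-0.12,0])

```text
time: 12.5
position: [515.1, 40.3, 167.0]
eef_rot: [[0.013, 1.0, -0.0], [1.0, -0.013, -0.0], [-0.0, -0.0, -1.0]]
contact_force: [0.3, -0.1, -1.6]
gripper_width: 31.8
finger_force: 30.3
```

```bash
cat >> h.py <<'E'
def lean(x,y,n="side"):
    """fit the -y face and +x/-x faces of the bottle near x,y"""
    p=snapshot(n);P=world(p);px=p["pixels"].astype(int);R,G,B=px[...,0],px[...,1],px[...,2]
    m=(abs(P[...,0]-x)<50)&(P[...,1]>y-60)&(P[...,1]<y+90)&(P[...,2]>2)&(P[...,2]<160)
    Q=P[m&(R>100)&(abs(R-B)<60)&(abs(R-G)<40)]
    zmin=np.percentile(Q[:,2],1)
    out=[]
    for z in range(10,125,15):
        k=Q[(Q[:,2]>=z)&(Q[:,2]<z+15)]
        if len(k)>10: out.append((z,len(k),np.percentile(k[:,0],[2,98]).round().tolist(),np.percentile(k[:,1],[2,50,98]).round().tolist()))
    print(n,zmin.round(1),*out,sep="\n"); c=m&(B>R+50)
    if c.sum(): print("cap",P[c].mean(0).round(1),np.percentile(P[c][:,2],[2,98]))
    return p
E
python3 - <<'E'
from h import *
s=sense();x,y,z=s["position"];print(s["gripper_width"],s["position"],s["contact_force"])
lean(x,y+10); lean(x,y+10,"top")
E
```

```text
31.835143782223373 [515.1102799   40.29774531 166.97701784] [ 0.29375303 -0.0559107  -1.58212608]
side
13.3
(10, 74, [469.0, 556.0], [36.0, 42.0, 139.0])
(25, 108, [505.0, 557.0], [35.0, 38.0, 75.0])
(40, 112, [502.0, 556.0], [33.0, 36.0, 70.0])
(55, 122, [500.0, 553.0], [29.0, 34.0, 70.0])
(70, 119, [497.0, 550.0], [28.0, 32.0, 69.0])
(85, 129, [495.0, 549.0], [26.0, 30.0, 68.0])
(100, 190, [493.0, 544.0], [25.0, 29.0, 66.0])
(115, 223, [494.0, 544.0], [27.0, 36.0, 67.0])
cap [514.7  41.6 147.2] [130.32058902 155.26680732]
top
2.0
(10, 85, [469.0, 558.0], [131.0, 133.0, 138.0])
```

It leans about 7–9° and hangs clear of the bench. I'll set it down here, where there is free bench, and let it settle flat. Then I'll regrip it square on the body.

Request:
step_arm(plan=[0,0,0.05,0,0,0,0.1,0,0,0,0.1,0,0,0,0.1,0])

```text
time: 13.0
position: [515.3, 40.8, 156.9]
eef_rot: [[0.013, 1.0, 0.0], [1.0, -0.013, 0.0], [0.0, 0.0, -1.0]]
contact_force: [0.2, 0.7, 1.9]
gripper_width: 31.7
finger_force: 30.6
```

Request:
step_arm(plan=[0,0,0,0,0,0,0,0,0,0,0,0,0,0,0,0,0,0,0,0,0,0,0,0], claw=1)

```text
time: 13.6
position: [515.2, 40.6, 157.1]
eef_rot: [[0.013, 1.0, 0.0], [1.0, -0.013, -0.0], [-0.0, 0.0, -1.0]]
contact_force: [0.3, 0.4, 0.8]
gripper_width: 85.6
finger_force: 0.0
```

Request:
step_arm(plan=[0,0,-0.5,0,0,0,-1,0,0,0,-1,0,0,0,-1,0])

```text
time: 14.0
position: [515.8, 40.6, 258.3]
eef_rot: [[0.013, 1.0, 0.003], [1.0, -0.013, -0.0], [-0.0, 0.003, -1.0]]
contact_force: [-0.4, 0.9, -0.1]
gripper_width: 85.3
finger_force: 0.0
```

Run:
```python
from h import *
s=sense();x,y,z=s["position"];print(s["gripper_width"],s["position"],s["contact_force"])
lean(525,y+20); 
for n in("wrist","top","side"):
    p=snapshot(n);P=world(p);px=p["pixels"].astype(int);R,G,B=px[...,0],px[...,1],px[...,2]
    m=(abs(P[...,0]-525)<60)&(P[...,1]>0)&(P[...,1]<125)
    for nm,k,a,b in[("cap",m&(B>R+50),132,142),("shoulder",m&(R>90)&(abs(R-B)<60),96,110),("body",m&(R>90)&(abs(R-B)<60),20,110)]:
        Q=band(P,k,a,b)
        if len(Q)>10: print(n,nm,len(Q),*rect(Q),Q[:,2].mean().round(1),Q.mean(0).round(1))
```

```text
85.30462958788692 [515.78959283  40.61286607 258.27553593] [-0.44186143  0.945304   -0.07744633]
side
3.4
(10, 176, [484.0, 565.0], [35.0, 42.0, 137.0])
(25, 144, [510.0, 566.0], [35.0, 41.0, 77.0])
(40, 148, [509.0, 565.0], [35.0, 41.0, 78.0])
(55, 160, [509.0, 564.0], [35.0, 41.0, 82.0])
(70, 168, [509.0, 566.0], [34.0, 42.0, 80.0])
(85, 167, [509.0, 565.0], [35.0, 41.0, 82.0])
(100, 317, [512.0, 564.0], [36.0, 49.0, 83.0])
cap [536.5  58.4 133.4] [117.66331117 140.10989657]
wrist cap 2167 [539.2  64.1] [31.8 31.8] 50.6 138.0 [539.   64.7 138. ]
wrist shoulder 2760 [539.4  63.7] [51.8 52.1] 10.6 104.5 [537.   70.2 104.5]
wrist body 3326 [539.3  64. ] [51.8 52.7] 10.6 97.3 [536.6  73.4  97.3]
side cap 166 [537.9  62.5] [32.5 30.9] 64.0 137.5 [537.3  61.6 137.5]
side shoulder 305 [537.3  62.9] [53.5 51.4] 9.4 103.6 [533.2  52.  103.6]
side body 1100 [536.9  62.2] [53.  54.4] 11.6 71.6 [532.3  47.6  71.6]
```

It stands upright at (539, 64) with yaw 10.5°. Regripping it squarely on the body near the top.

Request:
step_arm(plan=[0.235,0.233,0,-0.031,0.235,0.233,0,-0.031,0.235,0.233,0.3,-0.031,0.235,0.233,0.7,-0.031,0.235,0.233,0.7,-0.031,0.235,0.233,0.7,-0.031])

```text
time: 14.8
position: [538.1, 63.8, 186.7]
eef_rot: [[-0.181, 0.983, -0.003], [0.983, 0.181, -0.0], [0.0, -0.003, -1.0]]
contact_force: [0.5, -0.5, 1.2]
gripper_width: 85.5
finger_force: 0.0
```

Request:
step_arm(plan=[0,0,0.3,0,0,0,0.6,0,0,0,0.85,0,0,0,0.85,0,0,0,0.85,0])

```text
time: 15.3
position: [539.7, 64.1, 103.7]
eef_rot: [[-0.181, 0.983, 0.001], [0.983, 0.181, 0.0], [0.0, 0.001, -1.0]]
contact_force: [-0.0, 0.4, 0.5]
gripper_width: 85.4
finger_force: 0.0
```

Request:
step_arm(plan=[0,0,0,0,0,0,0,0,0,0,0,0,0,0,0,0,0,0,0,0,0,0,0,0,0,0,0,0], claw=0.45, force=40)

```text
time: 16.0
position: [539.5, 63.9, 103.7]
eef_rot: [[-0.181, 0.984, 0.002], [0.984, 0.181, -0.0], [-0.0, 0.002, -1.0]]
contact_force: [-2.1, -0.2, 9.8]
gripper_width: 51.6
finger_force: 40.8
```

Request:
step_arm(plan=[0,0,-0.15,0,0,0,-0.3,0,0,0,-0.45,0,0,0,-0.45,0,0,0,-0.45,0])

```text
time: 16.5
position: [538.8, 63.7, 147.2]
eef_rot: [[-0.181, 0.984, 0.001], [0.984, 0.181, -0.0], [-0.0, 0.001, -1.0]]
contact_force: [-0.7, 0.3, -1.4]
gripper_width: 51.3
finger_force: 43.4
```

Run:
```python
from h import *
s=sense();x,y,z=s["position"];print(s["gripper_width"],s["position"],s["contact_force"])
lean(x,y)
```

```text
51.29734732478163 [538.83393252  63.6549401  147.205094  ] [-0.7056608   0.33302843 -1.40292937]
side
4.4
(10, 20, [492.0, 520.0], [131.0, 134.0, 138.0])
(40, 76, [509.0, 564.0], [34.0, 41.0, 79.0])
(55, 161, [508.0, 565.0], [34.0, 41.0, 80.0])
(70, 161, [508.0, 563.0], [34.0, 41.0, 78.0])
(85, 169, [508.0, 564.0], [35.0, 41.0, 79.0])
(100, 167, [509.0, 565.0], [35.0, 41.0, 77.0])
(115, 154, [512.0, 565.0], [34.0, 39.0, 53.0])
cap [524.5  56.8 159.7] [159.74335813 159.74335813]
```

Request:
step_arm(plan=[0.2,0,0,0,0.4,0,0,0,0.6,-0.007,0,0])

```text
time: 16.85
position: [526.7, 122.9, 146.1]
eef_rot: [[-0.18, 0.984, -0.001], [0.984, 0.18, -0.0], [-0.0, -0.001, -1.0]]
contact_force: [0.0, 1.1, -1.9]
gripper_width: 51.3
finger_force: 43.4
```

Request:
step_arm(plan=[0.25,-0.008,0,0.01,0.45,-0.008,0,0.02,0.643,-0.008,0,0.031,0.643,-0.008,0,0.031,0.643,-0.008,0,0.031])

```text
time: 17.35
position: [514.3, 185.6, 146.3]
eef_rot: [[0.011, 1.0, -0.001], [1.0, -0.011, -0.001], [-0.001, -0.001, -1.0]]
contact_force: [0.8, 0.9, -2.5]
gripper_width: 51.1
finger_force: 43.3
```

Run:
```python
from h import *
s=sense();x,y,z=s["position"];print(s["gripper_width"],s["position"],s["contact_force"])
lean(x,y)
for n in("top","wrist","side"):
    p=snapshot(n);P=world(p)
    Q=band(P,(P[...,0]>455)&(P[...,0]<575)&(P[...,1]>110)&(P[...,1]<450),10,17)
    print(n,*rect(Q)); 
    px=p["pixels"].astype(int); Q=band(P,(P[...,0]>475)&(P[...,0]<550)&(P[...,1]>140)&(P[...,1]<230)&(px.max(-1)<60),-3,9)
    if len(Q)>10: print("pad",*rect(Q),len(Q))
```

```text
51.112136767980864 [514.34687955 185.57139285 146.31087765] [ 0.8418174   0.94219062 -2.49941313]
side
2.6
(10, 145, [469.0, 560.0], [131.0, 157.0, 270.0])
(25, 16, [493.0, 499.0], [266.0, 269.0, 274.0])
(40, 106, [486.0, 535.0], [159.0, 162.0, 274.0])
(55, 136, [486.0, 538.0], [158.0, 162.0, 271.0])
(70, 138, [486.0, 535.0], [158.0, 161.0, 202.0])
(85, 134, [487.0, 536.0], [158.0, 161.0, 200.0])
(100, 146, [487.0, 536.0], [158.0, 161.0, 197.0])
(115, 134, [486.0, 536.0], [158.0, 161.0, 178.0])
cap [512.2 234.  126.3] [105.55212546 159.60369527]
top [516.7 286.5] [309.9  91.6] 89.3
wrist [516.3 244.2] [156.4  92.6] 89.0
pad [516.2 208.2] [21.2 63.3] 86.5 1667
side [515.2 286.5] [315.4  92.7] 89.3
pad [514.3 186.4] [62.7 63.4] 87.4 344
```

Request:
step_arm(plan=[0,0.015,0.15,0,0,0.015,0.28,0,0,0.015,0.35,0,0,0.015,0.385,0,0,0.015,0.385,0,0,0.015,0.385,0])

```text
time: 18.15
position: [516.3, 185.9, 108.4]
eef_rot: [[0.013, 1.0, -0.0], [1.0, -0.013, 0.0], [0.0, -0.0, -1.0]]
contact_force: [-0.5, 0.2, -1.7]
gripper_width: 51.3
finger_force: 43.3
```

Run:
```python
from h import *
s=sense();x,y,z=s["position"];print(s["gripper_width"],s["position"],s["contact_force"])
lean(x,y)
```

```text
51.331295152078845 [516.30442316 185.87114555 108.40617392] [-0.46029798  0.17244299 -1.73965732]
side
2.6
(10, 262, [469.0, 560.0], [132.0, 161.0, 264.0])
(25, 120, [488.0, 537.0], [159.0, 162.0, 202.0])
(40, 133, [488.0, 537.0], [158.0, 162.0, 272.0])
(55, 135, [488.0, 537.0], [158.0, 162.0, 202.0])
(70, 122, [489.0, 538.0], [159.0, 161.0, 178.0])
(85, 136, [485.0, 545.0], [159.0, 161.0, 179.0])
(100, 261, [485.0, 544.0], [159.0, 168.0, 204.0])
(115, 57, [484.0, 545.0], [169.0, 176.0, 190.0])
cap [512.9 182.2 135.8] [108.09055681 145.23986476]
```

Request:
step_arm(plan=[0,0,0.01,0,0,0,0.015,0,0,0,0.015,0,0,0,0.015,0])

```text
time: 18.6
position: [516.4, 185.9, 107.7]
eef_rot: [[0.013, 1.0, 0.001], [1.0, -0.013, 0.0], [0.0, 0.001, -1.0]]
contact_force: [-2.4, -1.5, 6.7]
gripper_width: 51.2
finger_force: 44.3
```

Request:
step_arm(plan=[0,0,0,0,0,0,0,0,0,0,0,0,0,0,0,0,0,0,0,0,0,0,0,0], claw=1)

```text
time: 19.2
position: [516.3, 185.7, 107.0]
eef_rot: [[0.013, 1.0, -0.0], [1.0, -0.013, -0.0], [-0.0, -0.0, -1.0]]
contact_force: [0.9, -0.3, -0.6]
gripper_width: 85.5
finger_force: 0.0
```

Request:
step_arm(plan=[0,0,-0.3,0,0,0,-0.7,0,0,0,-1,0,0,0,-1,0])

```text
time: 19.6
position: [518.3, 187.1, 211.3]
eef_rot: [[0.013, 1.0, 0.007], [1.0, -0.013, 0.003], [0.003, 0.007, -1.0]]
contact_force: [0.3, 0.4, -0.4]
gripper_width: 85.4
finger_force: 0.0
```

```bash
cat >> h.py <<'E'
def face(P,m,z0,z1,n=("",)):
    return rect(band(P,m,z0,z1))
def rackdock(cams=("top","side")):
    for n in cams:
        p=snapshot(n);P=world(p);px=p["pixels"].astype(int);R,G,B=px[...,0],px[...,1],px[...,2];X,Y=P[...,0],P[...,1]
        Q=band(P,(G>R+40)&(G>B+40)&(X>400)&(X<760)&(Y>-260)&(Y<40),51,59)
        if len(Q)>50: print(n,"rack",len(Q),*rect(Q))
        Q=band(P,(px.min(-1)>100)&(X>690)&(X<860)&(Y>-260)&(Y<-40),57,64)
        if len(Q)>50: print(n,"docktop",len(Q),*rect(Q))
        Q=band(P,(px.min(-1)>80)&(X>690)&(X<800)&(Y>-260)&(Y<-40),38,53)
        if len(Q)>50:
            f=np.polyfit(Q[:,1],Q[:,0],1); print("  stop face x at y=-142:",np.polyval(f,-142).round(1),"yaw",np.degrees(np.arctan(-f[0])).round(2),len(Q))
        Q=band(P,(px.min(-1)>80)&(X>682)&(X<712)&(Y>-240)&(Y<-40),26,34)
        if len(Q)>20:
            for s_ in(0,1):
                k=Q[(Q[:,1]>-142)==s_]
                if len(k)>5: print("  rail",s_,len(k),np.percentile(k[:,1],[2,50,98]).round(1),k[:,0].mean().round(1))
    return p
E
python3 - <<'E'
from h import *
lean(516,186)
rackdock()
p=snapshot("wrist");P=world(p);px=p["pixels"].astype(int)
Q=band(P,(abs(P[...,0]-516)<50)&(abs(P[...,1]-186)<45)&(px.min(-1)>70),102,112);print("bottle",*rect(Q),Q[:,2].mean())
print(sense()["position"])
E
```

```text
side
2.5
(10, 270, [469.0, 560.0], [131.0, 162.0, 266.0])
(25, 151, [489.0, 537.0], [158.0, 162.0, 275.0])
(40, 148, [488.0, 537.0], [159.0, 162.0, 273.0])
(55, 152, [489.0, 537.0], [159.0, 162.0, 274.0])
(70, 139, [489.0, 538.0], [158.0, 162.0, 203.0])
(85, 135, [489.0, 538.0], [158.0, 162.0, 208.0])
(100, 276, [489.0, 539.0], [160.0, 169.0, 208.0])
(115, 43, [498.0, 530.0], [168.0, 174.0, 187.0])
cap [513.9 211.1 127.3] [102.01025755 144.04514758]
top rack 1771 [477.  -82.3] [120.2  76.1] 72.3
top docktop 2749 [ 780.6 -140.5] [199.6  80.5] 82.4
  stop face x at y=-142: 741.7 yaw -7.35 61
  rail 0 110 [-209.5 -202.6 -196. ] 696.3
  rail 1 93 [-60.2 -50.  -40.6] 699.1
side rack 1145 [475.8 -82.8] [119.5  75.5] 72.1
side docktop 2176 [ 779.9 -139.7] [202.   80.4] 82.3
  stop face x at y=-142: 745.6 yaw 3.79 455
  rail 0 98 [-210.5 -203.6 -196.4] 697.1
  rail 1 78 [-60.8 -49.8 -40.6] 698.8
bottle [515.9 186.5] [51.2 52.1] 89.8 107.96632007560119
[515.76816814 185.25035452 206.08414454]
```

The bottle stands in its place at (515.9, 186.5), upright and square. In the dock frame the rack is at x = −269, y = +17, turned −10°. I'll push it with the open fingers as a two-point fork, moving to behind the rack first.

Request:
step_arm(plan=[-0.4,-0.16,0,0,-0.833,-0.323,0,0,-0.833,-0.323,0,0], claw=1)

```text
time: 20.1
position: [480.3, 96.3, 205.1]
eef_rot: [[0.019, 1.0, -0.005], [1.0, -0.019, -0.005], [-0.005, -0.005, -1.0]]
contact_force: [1.2, 0.3, -1.3]
gripper_width: 85.3
finger_force: 0.0
```

Request:
step_arm(plan=[-0.4,-0.16,0,0,-0.833,-0.323,0,0,-0.833,-0.323,0,0])

```text
time: 20.4
position: [446.8, 14.1, 205.5]
eef_rot: [[0.02, 1.0, -0.005], [1.0, -0.02, -0.003], [-0.003, -0.005, -1.0]]
contact_force: [0.3, 0.0, 0.4]
gripper_width: 85.4
finger_force: 0.0
```

Request:
step_arm(plan=[-0.833,-0.323,0,-0.2025,-0.833,-0.323,0,-0.2025,-0.833,-0.323,0,-0.2025,-0.833,-0.323,0,-0.2025,-0.833,-0.323,0,-0.2025,-0.833,-0.323,0,-0.2025,-0.833,-0.323,0,-0.2025,-0.833,-0.323,0,-0.2025])

```text
time: 21.2
position: [416.0, -62.4, 206.3]
eef_rot: [[-0.91, 0.414, -0.001], [0.414, 0.91, 0.001], [0.002, 0.0, -1.0]]
contact_force: [-0.1, 0.7, -0.6]
gripper_width: 85.5
finger_force: 0.0
```

Run:
```python
from h import *
s=sense();E=np.array(s["eef_rot"]);p=np.array(s["position"])
print(p.round(1),"yaw x",np.degrees(np.arctan2(E[1,0],E[0,0])),s["q"])
d=np.array([415.6,-62.9,90])-p; print((E.T@d/100).round(3))
q=rackdock(("wrist","top","side"))
```

```text
[416.  -62.4 206.3] yaw x 155.54664900310055 [ 0.58541934  0.22814835 -0.65038173  2.06639863  0.1745542   0.90138836
  0.98245468]
[ 0.    -0.006  1.163]
wrist rack 8086 [477.5 -81.8] [119.5  76.2] 72.6
top rack 199 [504.3 -41.6] [41.2 76.1] 42.9
top docktop 2765 [ 780.6 -140.1] [199.7  81.1] 82.1
  stop face x at y=-142: 741.7 yaw -7.27 51
  rail 0 102 [-209.  -202.8 -196.2] 696.8
  rail 1 91 [-60.3 -50.  -40.5] 699.3
side rack 1149 [475.9 -83. ] [120.7  75.7] 72.3
side docktop 2187 [ 780.2 -140. ] [201.5  80.8] 82.3
  stop face x at y=-142: 745.4 yaw 3.48 458
  rail 0 101 [-211.  -203.3 -195.8] 697.3
  rail 1 75 [-61.  -50.7 -40.8] 699.4
```

Request:
step_arm(plan=[0,0,0.4,-0.0188,0,0,0.9,-0.0188,0,0,0.9,-0.0188,0,0,0.9,-0.0188])

```text
time: 21.75
position: [415.7, -62.3, 117.2]
eef_rot: [[-0.95, 0.312, -0.003], [0.312, 0.95, 0.001], [0.003, -0.0, -1.0]]
contact_force: [-0.3, -0.7, -0.0]
gripper_width: 85.3
finger_force: 0.0
```

Request:
step_arm(plan=[0,0,0.4,0,0,0,0.7,0,0,0,0.82,0,0,0,0.82,0,0,0,0.82,0])

```text
time: 22.25
position: [417.8, -63.0, 36.9]
eef_rot: [[-0.95, 0.311, 0.003], [0.311, 0.95, -0.001], [-0.003, 0.0, -1.0]]
contact_force: [-0.5, 1.0, -0.3]
gripper_width: 85.4
finger_force: 0.0
```

```bash
cat > push.py <<'E'
from h import *
D=np.array([740.6,-134.9]); th=np.radians(-7.7)
def plan(rack,yaw,straight,Sturn,end,step=15,lat=None):
    """rack centre/yaw -> list of rack poses (world) along the route"""
    pts=[];c=np.array(rack,float);a=np.radians(yaw);a0=a;s=0
    while True:
        d=np.array([np.cos(th),np.sin(th)]); x=(c-D)@d
        if x>=end: break
        h=1.0; c=c+h*np.array([np.cos(a),np.sin(a)]); s+=h
        if s>straight: a=a0+(th-a0)*min(1,(s-straight)/Sturn)
        pts.append((s,*c,a))
    return np.array(pts)
def indock(c,yaw):
    R=np.array([[np.cos(th),-np.sin(th)],[np.sin(th),np.cos(th)]]); r=R.T@(np.array(c)-D); return r.round(1),round(yaw-np.degrees(th),2)
E
python3 - <<'E'
from push import *
s=sense();E=np.array(s["eef_rot"]);p=np.array(s["position"]);ty=np.arctan2(-E[1,0],-E[0,0])
print(p.round(1),"push yaw",np.degrees(ty).round(2),s["contact_force"])
c=(476.6,-82.4);print(indock(c,-17.65))
r=np.array([np.cos(np.radians(-17.65)),np.sin(np.radians(-17.65))]);n=np.array([-r[1],r[0]])
print("tcp in rack frame",((p[:2]-c)@r).round(1),((p[:2]-c)@n).round(1))
P=plan(c,-17.65,38,110,-38); 
for q in P[::16]: print(q.round(2), indock(q[1:3],np.degrees(q[3])))
print(P[-1],indock(P[-1][1:3],np.degrees(P[-1][3])))
E
```

```text
[417.8 -63.   36.9] push yaw -18.12 [-0.49092413  1.01313921 -0.27370464]
(array([-268.7,   16.7]), np.float64(-9.95))
tcp in rack frame -61.9 0.7
[ 1.0000e+00  4.7755e+02 -8.2700e+01 -3.1000e-01] (array([-267.7,   16.5]), np.float64(-9.95))
[ 1.700e+01  4.928e+02 -8.755e+01 -3.100e-01] (array([-251.9,   13.7]), np.float64(-9.95))
[ 3.3000e+01  5.0805e+02 -9.2410e+01 -3.1000e-01] (array([-236.2,   11. ]), np.float64(-9.95))
[ 4.9000e+01  5.2332e+02 -9.7170e+01 -2.9000e-01] (array([-220.4,    8.3]), np.float64(-8.96))
[ 6.5000e+01  5.3870e+02 -1.0158e+02 -2.7000e-01] (array([-204.5,    6. ]), np.float64(-7.51))
[ 8.1000e+01  5.5419e+02 -1.0559e+02 -2.4000e-01] (array([-188.7,    4.1]), np.float64(-6.06))
[ 9.7000e+01  5.6977e+02 -1.0921e+02 -2.1000e-01] (array([-172.7,    2.6]), np.float64(-4.61))
[ 1.1300e+02  5.8544e+02 -1.1244e+02 -1.9000e-01] (array([-156.8,    1.5]), np.float64(-3.17))
[ 1.2900e+02  6.0119e+02 -1.1527e+02 -1.6000e-01] (array([-140.8,    0.8]), np.float64(-1.72))
[ 1.4500e+02  6.1701e+02 -1.1770e+02 -1.4000e-01] (array([-124.8,    0.5]), np.float64(-0.27))
[ 1.6100e+02  6.3286e+02 -1.1985e+02 -1.3000e-01] (array([-108.8,    0.5]), np.float64(0.0))
[ 1.7700e+02  6.4872e+02 -1.2200e+02 -1.3000e-01] (array([-92.8,   0.5]), np.float64(0.0))
[ 1.9300e+02  6.6457e+02 -1.2414e+02 -1.3000e-01] (array([-76.8,   0.5]), np.float64(0.0))
[ 2.0900e+02  6.8043e+02 -1.2629e+02 -1.3000e-01] (array([-60.8,   0.5]), np.float64(0.0))
[ 2.2500e+02  6.9628e+02 -1.2843e+02 -1.3000e-01] (array([-44.8,   0.5]), np.float64(0.0))
[ 2.32000000e+02  7.03219280e+02 -1.29367043e+02 -1.34390352e-01] (array([-37.8,   0.5]), np.float64(0.0))
```

Request:
step_arm(plan=[-0.06,0,0.01,0,-0.12,0,0.02,0,-0.185,0,0.02,0,-0.25,0,0.02,0,-0.315,0,0.02,0,-0.38,0,0.02,0,-0.445,0,0.02,0,-0.51,0,0.02,0])

```text
time: 23.05
position: [465.1, -78.9, 33.0]
eef_rot: [[-0.951, 0.31, -0.0], [0.31, 0.951, 0.0], [0.0, -0.0, -1.0]]
contact_force: [-3.3, 1.1, 0.9]
gripper_width: 85.3
finger_force: 1.4
```

```bash
cat >> push.py <<'E'
def state(cams=("top","side")):
    s=sense();E=np.array(s["eef_rot"]);p=np.array(s["position"]);ty=np.arctan2(-E[1,0],-E[0,0])
    print(p.round(1),"push yaw",np.degrees(ty).round(2),np.round(s["contact_force"],1),"tcp in dock",indock(p[:2],np.degrees(ty)))
    for n in cams:
        q=snapshot(n);P=world(q);px=q["pixels"].astype(int);R,G,B=px[...,0],px[...,1],px[...,2];X,Y=P[...,0],P[...,1]
        Q=band(P,(G>R+40)&(G>B+40)&(X>400)&(X<780)&(Y>-260)&(Y<40),51,59)
        if len(Q)>50:
            c,sz,a=rect(Q); a=a-90 if max(sz)==sz[0] else a; print(n,len(Q),c,sz,round(a,1),indock(c,a),"z",Q[:,2].mean().round(1))
E
python3 -c "
from push import *
state(('top','side','wrist'))"
```

```text
[465.1 -78.9  33. ] push yaw -18.05 [-3.3  1.1  0.9] tcp in dock (array([-280.5,   18.6]), np.float64(-10.35))
top 161 [534.9 -47.5] [35.5 77.3] 47.8 (array([-215.6,   59.1]), np.float64(55.5)) z 54.8
side 980 [512.4 -94.7] [119.4  73.3] -18.0 (array([-231.5,    9.3]), np.float64(-10.3)) z 54.8
wrist 5481 [481.4 -83.8] [82.1 12.9] -18.1 (array([-263.7,   15.9]), np.float64(-10.4)) z 53.9
```

```bash
cat >> push.py <<'E'
def rows(P,idx,p0,yaw0,off):
    """tool rows (x,y,z,turn) to have the rack at P[idx], off = rack centre ahead of TCP, lateral"""
    a0=yaw0; X=-np.array([np.cos(a0),np.sin(a0)]); Y=np.array([-np.sin(a0),np.cos(a0)]) 
    for i in idx:
        s,x,y,a=P[i]; t=np.array([x,y])-off[0]*np.array([np.cos(a),np.sin(a)])-off[1]*np.array([-np.sin(a),np.cos(a)])
        d=t-p0; print([round(d@X/100,3),round(d@Y/100,3),0,round(-np.degrees(a-a0)/360,4)],end=", ")
    print(); s,x,y,a=P[idx[-1]]; return t,a
E
python3 - <<'E'
from push import *
c=np.array([512.0,-94.4]);P=plan(c,-18.05,2,106,-38)
p0=np.array([465.1,-78.9]);a=np.radians(-18.05)
r=np.array([np.cos(a),np.sin(a)]);off=((c-p0)@r,(c-p0)@np.array([-r[1],r[0]]));print(off)
L=len(P)-1
for k in range(3):
    idx=[min(L,k*56+7*j) for j in range(1,9)]
    p0,a=rows(P,idx,p0,a,off); print(P[idx[-1]],indock(P[idx[-1]][1:3],np.degrees(a)))
E
```

```text
(np.float64(49.394512057871694), np.float64(-0.20537420667028938))
[np.float64(-0.08), np.float64(-0.005), 0, np.float64(-0.0016)], [np.float64(-0.15), np.float64(-0.01), 0, np.float64(-0.0035)], [np.float64(-0.22), np.float64(-0.014), 0, np.float64(-0.0054)], [np.float64(-0.29), np.float64(-0.017), 0, np.float64(-0.0073)], [np.float64(-0.361), np.float64(-0.019), 0, np.float64(-0.0092)], [np.float64(-0.431), np.float64(-0.021), 0, np.float64(-0.0111)], [np.float64(-0.501), np.float64(-0.021), 0, np.float64(-0.013)], [np.float64(-0.571), np.float64(-0.021), 0, np.float64(-0.0149)], 
[ 5.70000000e+01  5.66903932e+02 -1.09632591e+02 -2.21302810e-01] (array([-175.5,    1.8]), np.float64(-4.98))
[np.float64(-0.07), np.float64(-0.006), 0, np.float64(-0.0019)], [np.float64(-0.14), np.float64(-0.01), 0, np.float64(-0.0038)], [np.float64(-0.21), np.float64(-0.014), 0, np.float64(-0.0057)], [np.float64(-0.28), np.float64(-0.017), 0, np.float64(-0.0076)], [np.float64(-0.351), np.float64(-0.019), 0, np.float64(-0.0095)], [np.float64(-0.421), np.float64(-0.021), 0, np.float64(-0.0114)], [np.float64(-0.491), np.float64(-0.021), 0, np.float64(-0.0133)], [np.float64(-0.561), np.float64(-0.017), 0, np.float64(-0.0138)], 
[ 1.13000000e+02  6.22030927e+02 -1.19364875e+02 -1.34390352e-01] (array([-119.6,   -0.5]), np.float64(0.0))
[np.float64(-0.07), np.float64(-0.0), 0, np.float64(-0.0)], [np.float64(-0.14), np.float64(-0.0), 0, np.float64(-0.0)], [np.float64(-0.21), np.float64(-0.0), 0, np.float64(-0.0)], [np.float64(-0.28), np.float64(-0.0), 0, np.float64(-0.0)], [np.float64(-0.35), np.float64(-0.0), 0, np.float64(-0.0)], [np.float64(-0.42), np.float64(-0.0), 0, np.float64(-0.0)], [np.float64(-0.49), np.float64(-0.0), 0, np.float64(-0.0)], [np.float64(-0.56), np.float64(-0.0), 0, np.float64(-0.0)], 
[ 1.69000000e+02  6.77525986e+02 -1.26868101e+02 -1.34390352e-01] (array([-63.6,  -0.5]), np.float64(0.0))
```

Request:
step_arm(plan=[-0.08,-0.005,0,-0.0016,-0.15,-0.01,0,-0.0035,-0.22,-0.014,0,-0.0054,-0.29,-0.017,0,-0.0073,-0.36,-0.019,0,-0.0092,-0.43,-0.021,0,-0.0111,-0.5,-0.021,0,-0.013,-0.57,-0.021,0,-0.0149])

```text
time: 24.0
position: [518.8, -98.6, 33.1]
eef_rot: [[-0.976, 0.219, -0.0], [0.219, 0.976, -0.0], [0.0, -0.0, -1.0]]
contact_force: [-0.7, 0.9, -1.2]
gripper_width: 85.0
finger_force: 0.9
```

Run:
```python
from push import *
state(("side","side","top"))
```

```text
[518.8 -98.6  33.1] push yaw -12.63 [-0.7  0.9 -1.2] tcp in dock (array([-224.7,    6.3]), np.float64(-4.93))
side 819 [ 568.  -109.6] [121.6  70.7] -13.5 (array([-174.4,    1.9]), np.float64(-5.8)) z 54.6
side 820 [ 569.3 -110.2] [120.4  70.4] -13.2 (array([-173.1,    1.5]), np.float64(-5.5)) z 54.6
top 174 [580.8 -56.8] [15.6 68.4] 84.1 (array([-168.8,   56. ]), np.float64(91.8)) z 54.7
```

On track: the rack is at (−174, +1.7) in the dock frame with −5° left to turn. Continuing.

Request:
step_arm(plan=[-0.07,-0.006,0,-0.0019,-0.14,-0.01,0,-0.0038,-0.21,-0.014,0,-0.0057,-0.28,-0.017,0,-0.0076,-0.35,-0.019,0,-0.0095,-0.4,-0.021,0,-0.0114,-0.43,-0.021,0,-0.0133,-0.46,-0.019,0,-0.0138])

```text
time: 24.95
position: [562.7, -110.4, 33.1]
eef_rot: [[-0.991, 0.134, -0.001], [0.134, 0.991, -0.0], [0.0, -0.0, -1.0]]
contact_force: [-3.0, -0.0, 1.3]
gripper_width: 85.5
finger_force: 1.4
```

Run:
```python
from push import *
state(("side","side","wrist"))
p=snapshot("side");save("s4",cv2.resize(p["pixels"][170:380,300:540],(686,600)))
```

```text
[ 562.7 -110.4   33.1] push yaw -7.69 [-3.  -0.   1.3] tcp in dock (array([-179.6,    0.4]), np.float64(0.01))
side 656 [ 609.2 -120.5] [114.3  76.6] -5.8 (array([-132.1,   -3.3]), np.float64(1.9)) z 54.5
side 650 [ 614.  -119.3] [116.5  67.1] -7.4 (array([-127.5,   -1.5]), np.float64(0.3)) z 54.6
wrist 5794 [ 578.7 -111.9] [82.  13.2] -8.3 (array([-163.5,    1.1]), np.float64(-0.6)) z 53.9
```

View pics/s4.png

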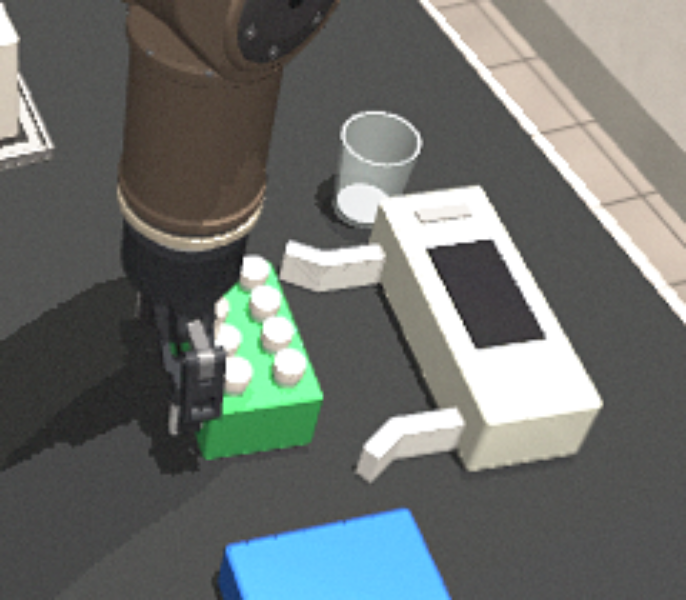

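The crop shows the rack at (260,370), square to the dock mouth and centred between the rails at (330,265) and (410,440). Pushing straight in.

Request:
step_arm(plan=[-0.1,0,0,0,-0.2,0,0,0,-0.3,0,0,0,-0.4,0,0,0,-0.5,0,0,0,-0.6,0,0,0,-0.7,0,0,0,-0.78,0,0,0])

```text
time: 25.95
position: [641.0, -120.9, 33.1]
eef_rot: [[-0.991, 0.134, 0.0], [0.134, 0.991, 0.0], [-0.0, 0.0, -1.0]]
contact_force: [-3.4, 0.7, 2.2]
gripper_width: 85.1
finger_force: 1.6
```

Request:
step_arm(plan=[-0.03,0,0,0,-0.06,0,0,0,-0.09,0,0,0,-0.11,0,0,0,-0.125,0,0,0,-0.135,0,0,0,-0.14,0,0,0,-0.14,0,0,0])

```text
time: 26.75
position: [653.9, -122.8, 33.1]
eef_rot: [[-0.991, 0.134, 0.0], [0.134, 0.991, -0.0], [-0.0, -0.0, -1.0]]
contact_force: [-2.0, -0.6, -0.3]
gripper_width: 85.0
finger_force: 0.6
```

Run:
```python
from push import *
state(("side","top"))
```

```text
[ 653.9 -122.8   33.1] push yaw -7.72 [-2.  -0.6 -0.3] tcp in dock (array([-87.5,   0.4]), np.float64(-0.02))
side 542 [ 700.2 -134.1] [111.6  76. ] -7.8 (array([-40.1,  -4.6]), np.float64(-0.1)) z 54.4
top 245 [716.  -85.7] [29.6 59.3] 81.1 (array([-31. ,  45.5]), np.float64(88.8)) z 55.0
```

Request:
step_arm(plan=[-0.01,0,0,0,-0.02,0,0,0,-0.025,0,0,0,-0.03,0,0,0,-0.03,0,0,0])

```text
time: 27.35
position: [655.7, -122.9, 33.1]
eef_rot: [[-0.991, 0.134, -0.002], [0.134, 0.991, -0.0], [0.002, -0.001, -1.0]]
contact_force: [-6.9, 1.2, 5.2]
gripper_width: 85.6
finger_force: 3.8
```

Request:
step_arm(plan=[-0.01,0,0,0,-0.02,0,0,0,-0.03,0,0,0,-0.03,0,0,0,-0.03,0,0,0])

```text
time: 27.85
position: [655.7, -123.0, 32.8]
eef_rot: [[-0.991, 0.133, -0.008], [0.133, 0.991, -0.001], [0.008, -0.002, -1.0]]
contact_force: [-19.1, 1.1, 12.5]
gripper_width: 85.4
finger_force: 9.6
```

Firmly against the stop: no further motion at 19 N. Backing off and checking everything.

Request:
step_arm(plan=[0.05,0,0,0,0.3,0,0,0,0.7,0,-0.3,0,0.8,0,-1,0,0.8,0,-1,0,0.8,0,-1,0])

```text
time: 28.45
position: [582.9, -112.7, 137.2]
eef_rot: [[-0.991, 0.134, 0.008], [0.134, 0.991, -0.001], [-0.008, -0.0, -1.0]]
contact_force: [-0.1, 0.0, 0.6]
gripper_width: 85.1
finger_force: 0.0
```

Request:
step_arm(plan=[1,0,-0.3,0,1,0,-0.3,0,1,0,-0.3,0,1,0,-0.3,0])

```text
time: 28.85
position: [481.0, -99.7, 163.3]
eef_rot: [[-0.991, 0.135, 0.001], [0.135, 0.991, -0.001], [-0.001, -0.001, -1.0]]
contact_force: [-0.5, -0.1, 0.2]
gripper_width: 85.5
finger_force: 0.0
```

Run:
```python
from push import *
state(("top","side"))
for n in("top","side"):
    p=snapshot(n);P=world(p);px=p["pixels"].astype(int);R,G,B=px[...,0],px[...,1],px[...,2];X,Y=P[...,0],P[...,1]
    if n=="top": save("fin",p["pixels"])
    box=lambda a,b,c,d:(X>a)&(X<b)&(Y>c)&(Y<d)
    for nm,m,a,b in[("tip",(B>R+40)&box(500,680,-360,-230),35,55),("bottle",box(470,560,140,235)&(px.min(-1)>80),102,112),("docktop",(px.min(-1)>100)&box(690,860,-260,-40),57,64),("beaker",box(730,830,-40,40),10,90),
      ("caps",(B>R+40)&box(470,560,140,420),90,145)]:
        Q=band(P,m,a,b)
        if len(Q)>10: print(n,nm,*rect(Q))
```

```text
[481.  -99.7 163.3] push yaw -7.73 [-0.5 -0.1  0.2] tcp in dock (array([-2.62e+02,  1.00e-01]), np.float64(-0.03))
top 1542 [ 703.5 -129.8] [120.1  77.6] -7.7 (array([-37.4,   0.1]), np.float64(-0.0)) z 54.9
side 1000 [ 702.6 -129.1] [121.6  77.7] -7.5 (array([-38.4,   0.7]), np.float64(0.2)) z 54.3
top tip [ 596.2 -297. ] [ 74.6 123.4] 86.0
top bottle [515.5 186. ] [52.3 52.3] 89.2
top docktop [ 752.9 -137.1] [199.6 135.6] 83.1
top beaker [775.9  -1.8] [58.8 76. ] 0.2
top caps [515.9 288.9] [238.2  45.1] 88.3
side tip [ 595.3 -295. ] [ 75.2 120.9] 84.5
side bottle [496.  185.7] [15.4 53.6] 1.4
side docktop [ 754.3 -136.5] [201.3 132.2] 82.8
side beaker [774.2  -0.8] [60.9 78.1] 0.3
side caps [515.1 286.6] [229.8  43.6] 86.8
```

View pics/fin.png

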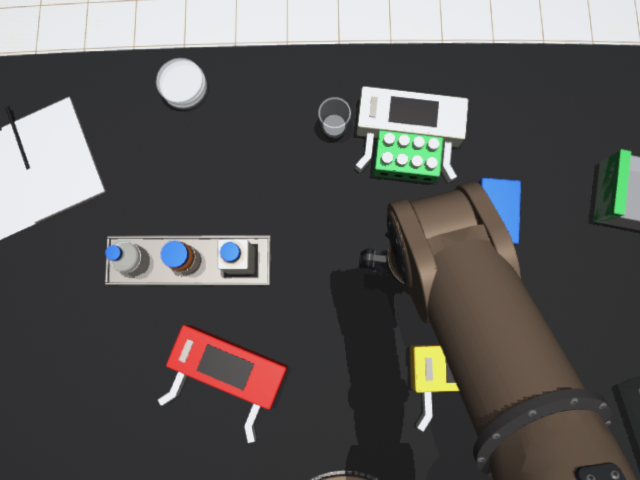

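The final picture shows the rack home between the rails at (410,155) and the bottle upright on its place at (238,257). The tip box, beaker and flasks haven't moved, and the arm is clear.

```bash
python3 -c "
from plant import finish_job
print(finish_job())"
```

```text
the job is handed in; nothing more can be done
None
```

The job is handed in: the bottle stands cap up on the pad in the tray, and the rack is fully home against the dock stop, measured within about 1 mm. The other bottles, tip box and beaker had not moved in the last picture.

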